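# Release the cam lock and push the sample slide home

## Robot

A 7-joint arm with a two-finger parallel gripper is mounted at the origin on the work surface. World frame = base frame: x ahead of the robot, y to its left, z up, the work surface at z = 0. Lengths are in m, angles in rad, forces in N, time in s.
With the tool pointing down it reaches from about 0.4 to 0.75 m from the base axis. Payload 19.5 kg.
Tool frame: the origin (TCP) lies on the centre line of the jaws, within the pads' length; the fingertips stand 19 mm ahead of it and the grasp point (between the pads) is the TCP; z points along the fingers, y is the direction in which the jaws open and shut (so a half turn about z gives the same grasp; the last joint's range is limited). The gripper opens to 85 mm and grips with 20 to 120 N. Pads are 22 mm wide; open, the fingers measure 114 mm over their backs; the gripper's body (76 mm by 85 mm) begins 54 mm behind the grasp point. The pads swing forward as they close: fully open they stand 13 mm farther back than shut.
Start: joints at [1.063, 0.707, -0.028, 1.485, 0.022, 0.951, -0.075], TCP at [0.258, -0.514, 0.25] pointing down, gripper open.
Joint ranges: [-2.71, 2.71], [-0.32, 2.16], [-1.57, 1.52], [0, 2.45], [-1.46, 4.6], [0, 2.02], [-2.83, 2.83]. Speed limits (rad/s): [1.89, 1.89, 2.57, 2.57, 3.01, 3.01, 3.01].

## Interface

Orientations are given as a 3x3 rotation matrix whose columns are the frame's x, y, z axes.
In Python, from cell import env gives the robot as it stands.
- The arm moves only by the tool jog_arm, never from a script. Its argument "series" is a list of rows, each a list of 4 numbers: the shift along the tool's x, y, z in mm, then the turn about the tool's z in rad. A call has exactly 5 rows; each row is the pose to reach, as a shift and turn from the pose commanded when the call began, along the tool's axes at that moment; what a row does not reach only later rows make up. A row lasts 1/10 s, in which the tool goes at most 50 mm and 8.59 degrees, less where a joint would pass 70% of its speed; a pose out of reach is approached as far as the arm can. A call with a gripper value outside its range is refused whole. "hand" is the opening, from 0 (shut) to 1 (fully open), set as the call begins (left out, the last holds). The fingers move at their own pace and stop on an object; "grip_force" is the grip in N (left out, the last holds). Time passes only in rows, so rows that repeat a pose let the fingers close, or fill a call up. It gives the time, the measured TCP pose, the force and the opening at its end, in the units of the state.
- env.state(): the state, without advancing time (a new reading comes with each control period).
- env.read_camera(name): name is "side" or "top" or "wrist"; returns a dict with "image" (480x640x3 uint8, red, green, blue), "camera_matrix" (3x3 intrinsics, pixels), "k1" (the pictures are not rectified: a ray, as slopes to the right and down, at radius r is drawn at 1 + k1 r^2 times it, then the intrinsics apply), "R" (3x3) and "t" (3): a world point X has camera coordinates R X + t. Camera axes: x right, y down, z forward; pixel columns grow to the right and rows downward; lengths in m; the calibration is good to about 2 mm. A picture is of the moment at which its call begins. There is no depth.
- env.job_done(): hands the job in, once; it reports no verdict.
The state is a dict: "time": time; "qpos": joint angles; "qd": joint speeds; "effort": joint torques, N m; "eef_pos": TCP position; "ee_rot": TCP orientation; "ft_force": force on the tool from outside, world axes, zero at the start; "ft_torque": the same for the moment, N m; "width": finger opening in m.
Only numpy, scipy, OpenCV 4.12 (cv2) and the standard library are available. Lean on these libraries where they do the work, as an engineer would, in place of code of your own. Each camera call takes 0.05 s, during which the arm holds its last target. There are 200 camera calls.

## Task

Set up the bench sample reader for a measurement: with the fingertip against its upright peg, turn the cam plate to its low point, so that the cut-away sector faces the slide's nose, and only then push the slide fully forward by the upright plate at its rear. Only push; do not grip or touch the sample bottle, which must stay standing in its nest, and leave the other bottles and things where they are.

Things in the scene. Friction and masses are not known exactly. Their poses are not given: they have to be found in the camera images.
- reader: the bench sample reader: grey base plate 320 x 150 x 15 mm, fixed to the bench. Origin at the centre of its underside, on the bench; its +x is the slide's forward direction (from the slide towards the cam), +y to the left of that, z up. In its frame: cam axis at x 85 mm, y 0; slide on the centre line y 0 behind the cam; two black optical heads 50 x 24 mm stand at x -30, y +/-58 mm, up to 60 mm above the bench
- cam (a joint): angle of the cam plate (rad), positive anticlockwise from above, range -2.4 to 2.4. 0 = low point: cut-away sector facing the slide's nose. The peg stands opposite the cut-away, so at angle a the peg lies in direction a from the reader's +x. The nose enters freely within about 0.4 of 0. It starts between 1.0 and 2.1; it turns stiffly (0.25 N m, about 6 N at the peg) and stays where it is left
- cam_axis (a point): point on the cam plate's vertical axis at its top face, 32 mm above the bench. Steel plate 14 mm thick, radius 58 mm, with an opening of about 100 degrees cut away down to radius 20 mm
- cam_peg (a point): centre of the top of the black upright round peg on the cam plate: diameter 22 mm, from 32 to 82 mm above the bench, 44 mm from the cam axis
- slide (a joint): forward travel of the slide (m): 0 = start, 0.045 = fully home against its own stop. 3 N of friction; it stays where it is left. With the cam not at its low point the nose strikes the cam's rim at about 0.012
- push_face (a point): centre of the rear face of the slide's upright push plate, 48 mm above the bench. Plate 60 mm wide, 8 mm thick, from 18 to 63 mm above the bench; it is pushed along the reader's +x. Nothing stands behind it; the base plate (top 15 mm above the bench) runs on 27 mm behind it
- nose_tip (a point): front end of the slide's nose, a bar 14 mm wide, 10 mm high, 25 mm above the bench, on the reader's centre line; its top is at 30 mm
- nest (a point): centre of the floor of the nest on the slide, 30 mm above the bench: four 20 mm high pins round the sample bottle; 58 mm forward of the push face
- sample: loose white sample bottle with red cap standing in the nest: diameter 40 mm, height 72 mm (top 102 mm above the bench). Origin at the centre of its underside, z up
- spare: bystander: a bottle like the sample, standing on the bench to the right of the reader. Origin at the centre of its underside
- cap: bystander: loose red screw cap, diameter 44, height 18 mm, on the bench right of the reader. Origin at the centre of its underside
- jar: bystander: white jar with red cap, diameter 60, height 82 mm, on the bench left of the reader. Origin at the centre of its underside
- spatula: bystander: flat steel lab spatula 150 x 12 mm, 5 mm thick, lying on the bench left of the reader, beside the cam
- stopper: bystander: black rubber stopper, 36 mm across, 30 mm high, on the bench right of the cam. Origin at the centre of its underside

How it is judged:
By the outcome, as a careful person would: the job done as asked, in the order asked, and still so for the second after the job is handed in, with the robot touching nothing.
It also fails if it takes over 54 s, if anything falls off the work surface, if the arm or the gripper's body presses on something with over 40 N, if the wrist force passes 120 N, or if a joint passes its speed limit or range.

## Working session

There is one attempt and no reset: what is moved stays moved. The work goes in short steps, Python scripts to look and compute and a tool call to move; the robot and the scene stay as the last step left them, time stands still between calls to the robot, and variables do not carry over. Pictures are saved under pics/ and viewed, about 8 in all and at most 12, crops included, and the job is handed in when it is done.

Besides the shell and the picture viewer there is one more tool, called after "Request:" in YAML: its name, and indented under it one key for each argument. jog_arm: Moves the arm, as the interface text tells. Its arguments: {"type":"object","properties":{"series":{"type":"array"},"hand":{"type":"number"},"grip_force":{"type":"number"}},"required":["series"]}

```bash
mkdir -p pics
cat > h.py <<'E'
import numpy as np,cv2
from cell import env
def shot(name,fn=None):
    c=env.read_camera(name)
    np.savez(f'{name}.npz',**{k:v for k,v in c.items()})
    if fn: cv2.imwrite('pics/'+fn,c['image'][:,:,::-1])
    return c
def load(n): return dict(np.load(f'{n}.npz'))
def unproj(c,uv,z):
    K=np.array(c['camera_matrix']);k=float(c['k1']);R=np.array(c['R']);t=np.array(c['t'])
    d=cv2.undistortPoints(np.array([[uv]],float),K,np.array([k,0,0,0.]))[0,0]
    r=R.T@np.array([d[0],d[1],1]);o=-R.T@t
    return o+r*(z-o[2])/r[2]
def proj(c,X):
    K=np.array(c['camera_matrix']);k=float(c['k1']);R=np.array(c['R']);t=np.array(c['t'])
    return cv2.projectPoints(np.array([X],float),cv2.Rodrigues(R)[0],t,K,np.array([k,0,0,0.]))[0][0,0]
E
python3 - <<'E'
from h import *
for n in('top','side'):
    c=shot(n,n+'1.png');print(n,c['k1'],-np.array(c['R']).T@c['t'])
s=env.state();print(s['time'],s['eef_pos'],s['ee_rot'],s['width'],s['ft_force'])
E
```

```text
top 0.019679475487691566 [0.51406395 0.0301005  0.73421414]
side -0.0046122694665257265 [0.27731872 0.51808215 0.62762178]
0.1 [ 0.25815806 -0.51355836  0.24987939] [[ 8.93485255e-01  4.49092296e-01 -4.56164117e-04]
 [ 4.49092527e-01 -8.93484846e-01  8.55369846e-04]
 [-2.34357179e-05 -9.69120242e-04 -9.99999530e-01]] 0.08523821447710846 [-0.04308751 -1.00581942  0.41034912]
```

View pics/top1.png

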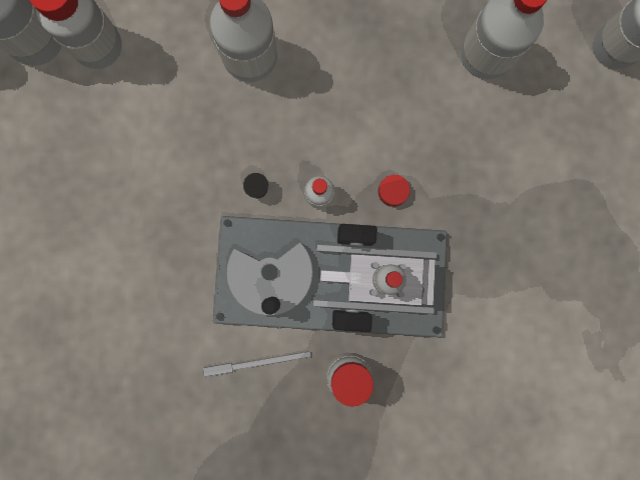

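View pics/side1.png

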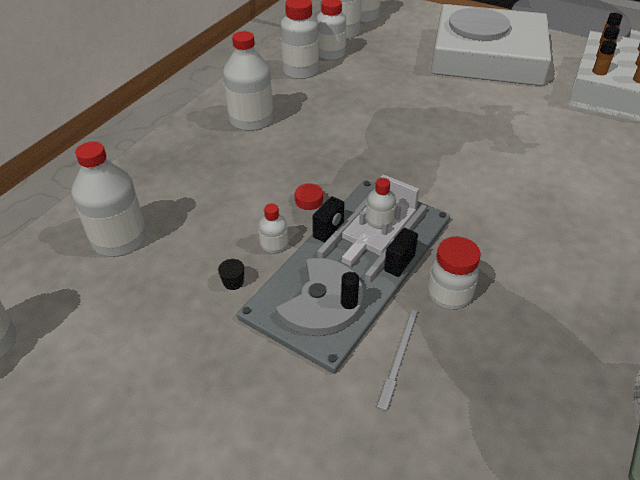

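The top view shows the reader with the cam at about (270,272), the peg top at (271,305) and the push plate at about x=431. The jar and spatula are below it, and the spare, cap and stopper above. I'll enlarge it for accurate reading.

Run:
```python
from h import *
c=load('top');im=c['image'][205:345,205:455,::-1]
cv2.imwrite('pics/crop1.png',cv2.resize(im,None,fx=3.2,fy=3.2,interpolation=cv2.INTER_CUBIC))
for n,uv,z in [('c FL? TL',(221,216),.015),('TR',(447,231),.015),('BR',(445,337),.015),('BL',(214,322),.015),('cam',(269.5,271.5),.032),('peg',(271,305),.082),('plate top rear',(434.5,282),.063),('stopper',(256,185),.03),('spare',(319,186),.072),('cap',(394,190),.018),('jar',(352,384),.082)]:
    print(n,unproj(c,uv,z).round(4))
```

```text
c FL? TL [0.6087 0.1557 0.015 ]
TR [ 0.5857 -0.1618  0.015 ]
BR [ 0.438  -0.1551  0.015 ]
BL [0.4615 0.1643 0.015 ]
cam [0.5301 0.0866 0.032 ]
peg [0.4869 0.0807 0.082 ]
plate top rear [ 0.5142 -0.1309  0.063 ]
stopper [0.6495 0.1052 0.03  ]
spare [0.6398 0.019  0.072 ]
cap [ 0.6439 -0.0875  0.018 ]
jar [ 0.3883 -0.0201  0.082 ]
```

View pics/crop1.png

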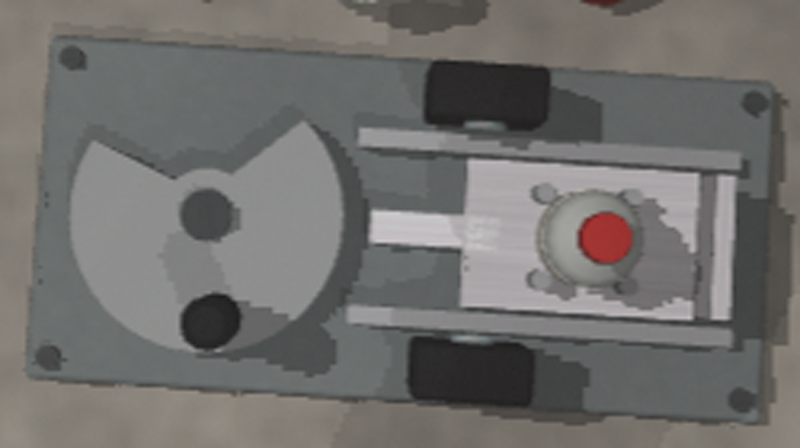

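Reader frame from the base corners: centre (0.5235, 0.0008), forward (0.073, 0.997). The cam axis fits at (0.530, 0.086), and the peg is at (0.487, 0.081), so the cam angle is about 1.75 rad. The cut-away is up in the picture and must turn clockwise. I'll start the approach at height with the fingers shut.

Request:
jog_arm:
  series:
    - [36,-31,0,-0.14]
    - [72,-62,0,-0.28]
    - [108,-93,0,-0.42]
    - [144,-124,0,-0.56]
    - [180,-155,0,-0.7]
  hand: 0
  grip_force: 30

```text
time: 0.6
eef_pos: [0.3497, -0.2926, 0.2503]
ee_rot: [[0.389, 0.921, -0.0], [0.921, -0.389, 0.0], [0.0, -0.0, -1.0]]
ft_force: [2.3, -1.7, -0.6]
width: 0.0122
```

```bash
cat >> h.py <<'E'
C=np.array([.5235,.0008]);F=np.array([.0733,.9973]);L=np.array([-F[1],F[0]])
CAM=C+.0855*F
def rows(wps,s=None):
    """wps: list of (world x,y,z, yaw of tool x) -> rows relative to current pose"""
    s=s or env.state();R=np.array(s['ee_rot']);p=np.array(s['eef_pos'])
    y0=np.arctan2(R[1,0],R[0,0])
    for w in wps:
        d=R.T@(np.array(w[:3])-p)*1000
        dy=-(w[3]-y0); dy=(dy+np.pi)%(2*np.pi)-np.pi
        print('[%.0f,%.0f,%.0f,%.2f]'%(*d,dy))
def pegwp(a,gap,z=.069):
    """TCP for fingertip (half 11mm, along tool x) behind peg at cam angle a"""
    th=np.arctan2(F[1],F[0])
    d=lambda b:np.array([np.cos(th+b),np.sin(th+b)])
    p=CAM+.044*d(a)-(.022+gap)*d(a-np.pi/2)
    return (*p,z,th+a-np.pi/2)
def st():
    s=env.state();R=np.array(s['ee_rot']);p=np.array(s['eef_pos'])
    print('t',s['time'],'p',p.round(4),'yaw',np.arctan2(R[1,0],R[0,0]).round(3),'w',round(s['width'],4),'F',np.round(s['ft_force'],1),'tilt',R[2].round(3))
E
python3 - <<'E'
from h import *
st();w=pegwp(1.75,.010,.25);print(w);rows([w,pegwp(1.75,.01)])
E
```

```text
t 0.6 p [ 0.3497 -0.2926  0.2503] yaw 1.171 w 0.0122 F [ 2.3 -1.7 -0.6] tilt [ 0. -0. -1.]
(np.float64(0.48939382247228447), np.float64(0.049600061385944846), 0.25, np.float64(1.676633473609693))
[370,-4,0,-0.51]
[370,-4,181,-0.51]
```

Request:
jog_arm:
  series:
    - [46,0,0,-0.1]
    - [92,-1,0,-0.2]
    - [138,-1,0,-0.3]
    - [184,-2,0,-0.4]
    - [230,-2,0,-0.51]

```text
time: 1.1
eef_pos: [0.4385, -0.0804, 0.2503]
ee_rot: [[-0.109, 0.994, -0.0], [0.994, 0.109, -0.0], [0.0, -0.0, -1.0]]
ft_force: [1.1, -0.6, 0.2]
width: 0.0002
```

Run:
```python
from h import *
st();rows([pegwp(1.75,.01,.25),pegwp(1.75,.01)])
```

```text
t 1.1 p [ 0.4385 -0.0804  0.2503] yaw 1.68 w 0.0002 F [ 1.1 -0.6  0.2] tilt [ 0. -0. -1.]
[124,65,0,0.00]
[124,65,181,0.00]
```

Request:
jog_arm:
  series:
    - [40,21,0,0]
    - [80,42,0,0]
    - [124,65,0,0]
    - [124,65,40,0]
    - [124,65,80,0]

```text
time: 1.6
eef_pos: [0.4902, 0.0493, 0.1694]
ee_rot: [[-0.107, 0.994, 0.002], [0.994, 0.107, 0.001], [0.001, 0.002, -1.0]]
ft_force: [0.5, 0.5, -0.4]
width: -0.0003
```

Run:
```python
from h import *
st();rows([pegwp(1.75,.01)]);shot('top','top2.png')
c=shot('side');cv2.imwrite('pics/side2.png',cv2.resize(c['image'][150:390,200:520,::-1],None,fx=2.5,fy=2.5))
```

```text
t 1.6 p [0.4902 0.0493 0.1694] yaw 1.678 w -0.0003 F [ 0.5  0.5 -0.4] tilt [ 0.001  0.002 -1.   ]
[0,-1,100,0.00]
```

View pics/side2.png

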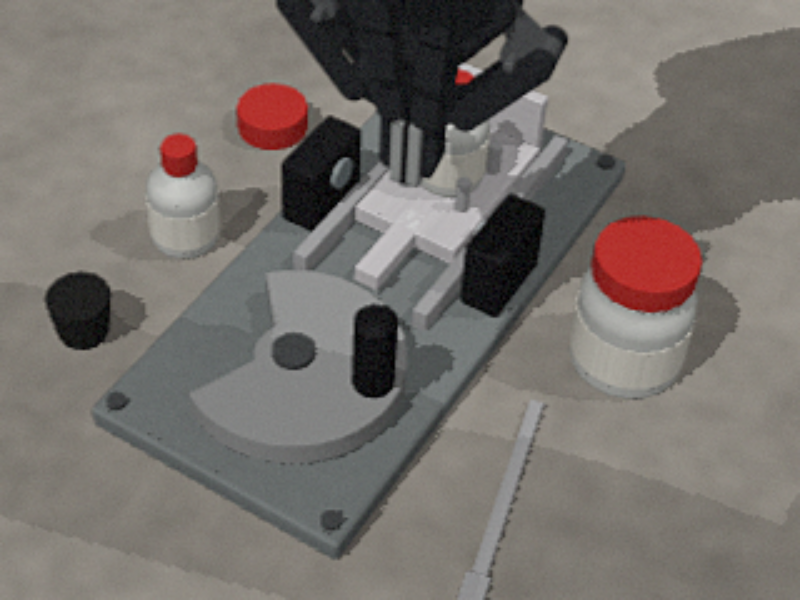

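The view shows the shut fingers above and behind the peg, clear of the heads and the jar. I'll descend to a fingertip height of about 50 mm.

Request:
jog_arm:
  series:
    - [0,0,30,0]
    - [0,-1,60,0]
    - [0,-1,90,0]
    - [0,-1,100,0]
    - [0,-1,100,0]

```text
time: 2.2
eef_pos: [0.4891, 0.0477, 0.0707]
ee_rot: [[-0.105, 0.995, -0.001], [0.995, 0.105, -0.0], [-0.0, -0.001, -1.0]]
ft_force: [-0.6, -0.3, 0.3]
width: -0.0001
```

Run:
```python
from h import *
st()
c=shot('side');cv2.imwrite('pics/side3.png',cv2.resize(c['image'][200:350,260:460,::-1],None,fx=4,fy=4))
rows([pegwp(a,0) for a in (1.75,1.65,1.55,1.45,1.35)])
```

```text
t 2.2 p [0.4891 0.0477 0.0707] yaw 1.676 w -0.0001 F [-0.6 -0.3  0.3] tilt [-0.    -0.001 -1.   ]
[12,0,3,-0.00]
[16,-2,3,0.10]
[21,-3,3,0.20]
[26,-4,3,0.30]
[31,-5,3,0.40]
```

View pics/side3.png

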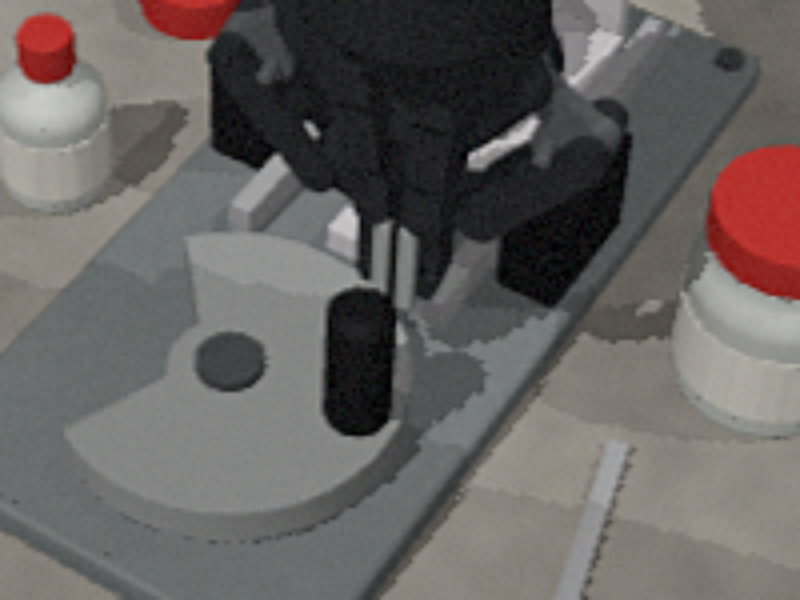

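The fingers stand right behind the peg, with the peg top in the crop at (360,300). Now I push along the arc.

Request:
jog_arm:
  series:
    - [7,0,3,0]
    - [12,0,3,0.02]
    - [16,-2,3,0.1]
    - [21,-3,3,0.2]
    - [26,-4,3,0.3]

```text
time: 2.75
eef_pos: [0.482, 0.0731, 0.0681]
ee_rot: [[0.199, 0.98, -0.0], [0.98, -0.199, -0.001], [-0.001, 0.0, -1.0]]
ft_force: [-2.4, -5.7, 4.3]
width: -0.0001
```

Run:
```python
from h import *
st();rows([pegwp(a,0) for a in (1.37,1.27,1.17,1.07,.97)])
```

```text
t 2.75 p [0.482  0.0731 0.0681] yaw 1.37 w -0.0001 F [-2.4 -5.7  4.3] tilt [-0.001  0.    -1.   ]
[4,-1,-1,0.07]
[8,-3,-1,0.17]
[13,-4,-1,0.27]
[18,-5,-1,0.37]
[23,-5,-1,0.47]
```

Contact at about 6 N, as expected for the cam. Continuing.

Request:
jog_arm:
  series:
    - [4,-1,-1,0.07]
    - [8,-3,-1,0.17]
    - [13,-4,-1,0.27]
    - [18,-5,-1,0.37]
    - [23,-5,-1,0.47]

```text
time: 3.25
eef_pos: [0.481, 0.097, 0.0688]
ee_rot: [[0.621, 0.784, -0.002], [0.784, -0.621, -0.0], [-0.001, -0.001, -1.0]]
ft_force: [-5.1, -4.4, -0.6]
width: -0.0002
```

Run:
```python
from h import *
st();rows([pegwp(a,0) for a in (.89,.79,.69,.59,.49)])
```

```text
t 3.25 p [0.481  0.097  0.0688] yaw 0.9 w -0.0002 F [-5.1 -4.4 -0.6] tilt [-0.001 -0.001 -1.   ]
[4,-1,-0,0.08]
[8,-2,-0,0.18]
[13,-3,-0,0.28]
[18,-4,-0,0.38]
[23,-4,-0,0.48]
```

Request:
jog_arm:
  series:
    - [4,-1,0,0.08]
    - [8,-2,0,0.18]
    - [13,-3,0,0.28]
    - [18,-4,0,0.38]
    - [23,-4,0,0.48]

```text
time: 3.75
eef_pos: [0.4916, 0.1183, 0.0688]
ee_rot: [[0.913, 0.409, -0.002], [0.409, -0.913, 0.001], [-0.002, -0.002, -1.0]]
ft_force: [-7.3, -0.6, 0.6]
width: -0.0002
```

Run:
```python
from h import *
st();rows([pegwp(a,0) for a in (.41,.31,.21,.11,.03)])
c=shot('top');cv2.imwrite('pics/top4.png',cv2.resize(c['image'][205:345,205:455,::-1],None,fx=3.2,fy=3.2))
```

```text
t 3.75 p [0.4916 0.1183 0.0688] yaw 0.421 w -0.0002 F [-7.3 -0.6  0.6] tilt [-0.002 -0.002 -1.   ]
[3,-1,-0,0.08]
[8,-2,-0,0.18]
[13,-3,-0,0.28]
[18,-4,-0,0.38]
[22,-4,-0,0.46]
```

View pics/top4.png

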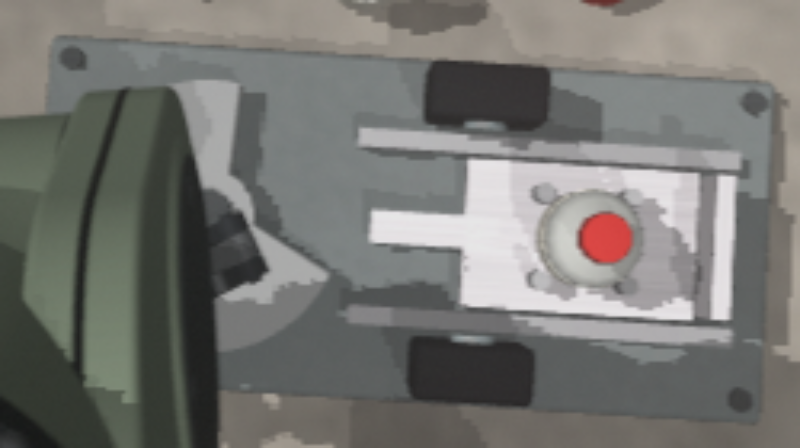

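The cut-away edges at crop (240,85) and (325,275) put the cam at about 0.49 rad, as planned. Finishing the turn.

Request:
jog_arm:
  series:
    - [3,-1,0,0.08]
    - [8,-2,0,0.18]
    - [13,-3,0,0.28]
    - [18,-4,0,0.38]
    - [23,-4,0,0.47]

```text
time: 4.3
eef_pos: [0.5112, 0.1316, 0.0687]
ee_rot: [[0.999, -0.047, -0.002], [-0.047, -0.999, 0.001], [-0.002, -0.001, -1.0]]
ft_force: [-6.8, -1.2, 0.4]
width: -0.0001
```

Run:
```python
from h import *
st();rows([pegwp(.03,0),pegwp(.0,0),pegwp(0,.03)])
c=shot('top');cv2.imwrite('pics/top5.png',cv2.resize(c['image'][205:345,205:455,::-1],None,fx=3.2,fy=3.2))
```

```text
t 4.3 p [0.5112 0.1316 0.0687] yaw -0.047 w -0.0001 F [-6.8 -1.2  0.4] tilt [-0.002 -0.001 -1.   ]
[-1,1,-0,-0.00]
[-0,0,-0,0.03]
[-30,-1,-0,0.03]
```

View pics/top5.png

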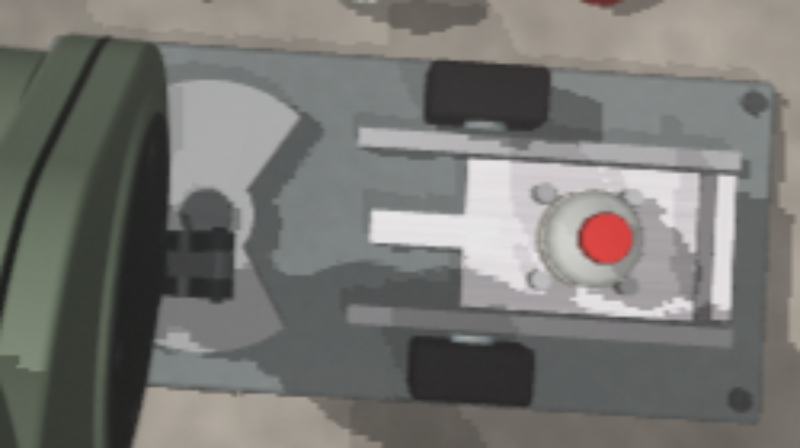

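The edges at (302,118) and (283,328) put the cam at about -0.03 rad, the low point. I'll back off and lift.

Request:
jog_arm:
  series:
    - [-10,0,0,0]
    - [-20,0,0,0]
    - [-20,0,-40,0]
    - [-20,0,-85,0]
    - [-20,0,-130,0]

```text
time: 4.85
eef_pos: [0.4918, 0.1316, 0.2005]
ee_rot: [[0.999, -0.042, 0.0], [-0.042, -0.999, 0.001], [0.0, -0.001, -1.0]]
ft_force: [-0.1, 0.7, 0.6]
width: 0.0001
```

Run:
```python
from h import *
st();p=C-.166*F;rows([(*p,.2,1.497)])
```

```text
t 4.85 p [0.4918 0.1316 0.2005] yaw -0.042 w 0.0001 F [-0.1  0.7  0.6] tilt [ 0.    -0.001 -1.   ]
[32,295,0,-1.54]
```

Request:
jog_arm:
  series:
    - [3,27,0,-0.14]
    - [6,54,0,-0.28]
    - [9,81,0,-0.42]
    - [12,108,0,-0.56]
    - [15,135,0,-0.7]

```text
time: 5.35
eef_pos: [0.5013, -0.0048, 0.199]
ee_rot: [[0.787, 0.616, 0.002], [0.616, -0.787, 0.0], [0.002, 0.001, -1.0]]
ft_force: [-0.5, -0.7, -0.3]
width: -0.0002
```

Run:
```python
from h import *
st();p=C-.166*F;rows([(*p,.2,1.497)])
```

```text
t 5.35 p [ 0.5013 -0.0048  0.199 ] yaw 0.664 w -0.0002 F [-0.5 -0.7 -0.3] tilt [ 0.002  0.001 -1.   ]
[-91,132,-1,-0.83]
```

Request:
jog_arm:
  series:
    - [-18,26,0,-0.14]
    - [-36,52,0,-0.28]
    - [-54,78,0,-0.42]
    - [-73,105,0,-0.56]
    - [-91,132,0,-0.7]

```text
time: 5.85
eef_pos: [0.5097, -0.1655, 0.1991]
ee_rot: [[0.206, 0.979, 0.002], [0.979, -0.206, -0.0], [0.0, 0.002, -1.0]]
ft_force: [0.5, 0.8, -0.3]
width: -0.0002
```

Run:
```python
from h import *
st();p=C-.166*F;rows([(*p,.2,1.497),(*p,.057,1.497)])
```

```text
t 5.85 p [ 0.5097 -0.1655  0.1991] yaw 1.364 w -0.0002 F [ 0.5  0.8 -0.3] tilt [ 0.     0.002 -1.   ]
[1,1,-1,-0.13]
[1,1,142,-0.13]
```

Request:
jog_arm:
  series:
    - [1,1,0,-0.13]
    - [1,1,40,-0.13]
    - [1,1,80,-0.13]
    - [1,1,120,-0.13]
    - [1,1,142,-0.13]

```text
time: 6.35
eef_pos: [0.5102, -0.1629, 0.0544]
ee_rot: [[0.082, 0.997, -0.001], [0.997, -0.082, 0.001], [0.001, -0.001, -1.0]]
ft_force: [0.0, 0.2, -0.1]
width: -0.0003
```

Run:
```python
from h import *
st();rows([(*(C+x*F),.057,1.497) for x in(-.166,-.144,-.099)])
c=shot('top');a=c['image'][205:345,205:455,::-1]
d=shot('side');b=d['image'][150:370,220:480,::-1]
cv2.imwrite('pics/both6.png',np.vstack([cv2.resize(a,(500,280)),cv2.resize(b,(378,320))if 0 else cv2.copyMakeBorder(cv2.resize(b,(378,320)),0,0,0,122,0)]))
```

```text
t 6.35 p [ 0.5102 -0.1629  0.0544] yaw 1.488 w -0.0003 F [ 0.   0.2 -0.1] tilt [ 0.001 -0.001 -1.   ]
[-2,1,-3,-0.01]
[20,1,-3,-0.01]
[65,1,-3,-0.01]
```

View pics/both6.png

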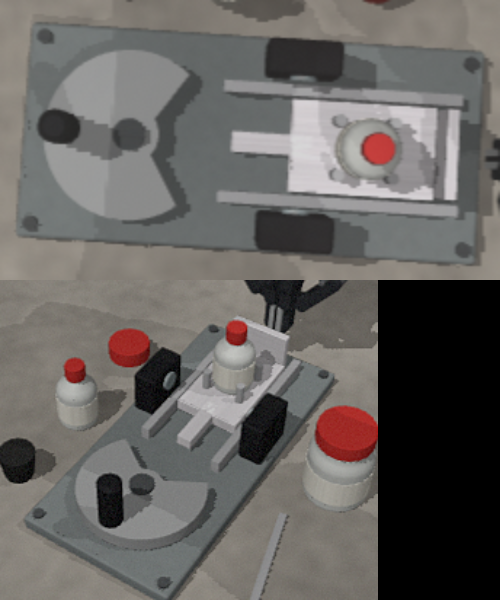

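The cam is at its low point with the peg straight ahead at (59,127). The bottle is standing and the fingers are behind the push plate. I'll push gently.

Request:
jog_arm:
  series:
    - [6,0,0,0]
    - [11,0,0,0]
    - [15,0,0,0]
    - [19,1,0,-0.01]
    - [22,1,0,-0.01]

```text
time: 6.95
eef_pos: [0.5139, -0.1412, 0.0568]
ee_rot: [[0.074, 0.997, 0.001], [0.997, -0.074, 0.0], [0.0, 0.001, -1.0]]
ft_force: [-0.0, 0.4, 0.9]
width: -0.0005
```

Request:
jog_arm:
  series:
    - [3,0,0,0]
    - [6,0,0,0]
    - [9,0,0,0]
    - [12,0,0,0]
    - [15,0,0,0]

```text
time: 7.45
eef_pos: [0.5147, -0.1265, 0.0563]
ee_rot: [[0.075, 0.997, -0.0], [0.997, -0.075, -0.0], [-0.0, -0.0, -1.0]]
ft_force: [0.9, -4.0, 2.2]
width: 0.0003
```

Request:
jog_arm:
  series:
    - [3,0,0,0]
    - [6,0,0,0]
    - [9,0,0,0]
    - [12,0,0,0]
    - [15,0,0,0]

```text
time: 7.95
eef_pos: [0.5158, -0.1115, 0.0563]
ee_rot: [[0.075, 0.997, -0.0], [0.997, -0.075, 0.0], [0.0, -0.0, -1.0]]
ft_force: [-0.0, -4.0, 2.0]
width: -0.0003
```

Run:
```python
from h import *
st();rows([(*(C+x*F),.055,1.497) for x in(-.144,-.099)])
```

```text
t 7.95 p [ 0.5158 -0.1115  0.0563] yaw 1.496 w -0.0003 F [-0. -4.  2.] tilt [ 0. -0. -1.]
[-31,-0,1,-0.00]
[14,-1,1,-0.00]
```

Sliding at 4 N. On to the stop, in smaller steps and watching the force.

Request:
jog_arm:
  series:
    - [2,0,0,0]
    - [4,0,0,0]
    - [6,0,0,0]
    - [8,0,0,0]
    - [10,0,0,0]

```text
time: 8.45
eef_pos: [0.5164, -0.1016, 0.0563]
ee_rot: [[0.075, 0.997, -0.0], [0.997, -0.075, 0.0], [0.0, -0.0, -1.0]]
ft_force: [-0.6, -3.6, 2.5]
width: 0.0001
```

Request:
jog_arm:
  series:
    - [1,0,0,0]
    - [1.5,0,0,0]
    - [2,0,0,0]
    - [2.5,0,0,0]
    - [3,0,0,0]

```text
time: 8.95
eef_pos: [0.5167, -0.0987, 0.0563]
ee_rot: [[0.075, 0.997, -0.0], [0.997, -0.075, 0.0], [0.0, -0.0, -1.0]]
ft_force: [-2.2, -2.9, 1.7]
width: 0.0
```

Request:
jog_arm:
  series:
    - [0.5,0,0,0]
    - [1,0,0,0]
    - [1.5,0,0,0]
    - [2,0,0,0]
    - [2.5,0,0,0]

```text
time: 9.45
eef_pos: [0.5169, -0.0962, 0.0563]
ee_rot: [[0.075, 0.997, -0.0], [0.997, -0.075, 0.0], [0.0, -0.0, -1.0]]
ft_force: [-2.6, -2.7, 0.7]
width: 0.0001
```

Request:
jog_arm:
  series:
    - [0.5,0,0,0]
    - [1,0,0,0]
    - [1.5,0,0,0]
    - [2,0,0,0]
    - [2,0,0,0]

```text
time: 9.95
eef_pos: [0.517, -0.0952, 0.0563]
ee_rot: [[0.076, 0.997, -0.0], [0.997, -0.076, -0.001], [-0.001, -0.0, -1.0]]
ft_force: [-2.8, -9.5, 0.4]
width: 0.0001
```

Force rising and motion stalled, so this is the stop. One small confirming nudge, then back away and lift.

Request:
jog_arm:
  series:
    - [0.5,0,0,0]
    - [1,0,0,0]
    - [1,0,0,0]
    - [1,0,0,0]
    - [1,0,0,0]

```text
time: 10.45
eef_pos: [0.5169, -0.0951, 0.0564]
ee_rot: [[0.077, 0.997, -0.0], [0.997, -0.077, -0.002], [-0.002, -0.0, -1.0]]
ft_force: [-2.9, -14.1, 1.2]
width: -0.0002
```

Request:
jog_arm:
  series:
    - [-5,0,0,0]
    - [-15,0,0,0]
    - [-30,0,0,0]
    - [-55,0,0,0]
    - [-80,0,-30,0]

```text
time: 10.95
eef_pos: [0.5101, -0.1736, 0.0843]
ee_rot: [[0.074, 0.997, -0.004], [0.997, -0.074, 0.002], [0.001, -0.004, -1.0]]
ft_force: [-0.2, -1.1, 0.2]
width: -0.0001
```

Request:
jog_arm:
  series:
    - [-20,0,-40,0]
    - [-40,0,-80,0]
    - [-40,0,-120,0]
    - [-40,0,-120,0]
    - [-40,0,-120,0]

```text
time: 11.45
eef_pos: [0.5083, -0.2134, 0.2069]
ee_rot: [[0.075, 0.997, 0.001], [0.997, -0.075, -0.0], [-0.0, 0.001, -1.0]]
ft_force: [0.3, -0.5, -0.8]
width: 0.0001
```

Run:
```python
from h import *
st()
c=shot('top');a=c['image'][165:405,195:455,::-1]
d=shot('side');b=d['image'][150:420,220:500,::-1]
cv2.imwrite('pics/both7.png',np.hstack([cv2.resize(a,None,fx=1.6,fy=1.6,interpolation=cv2.INTER_CUBIC)[:380],cv2.resize(b,(380,380))]))
cv2.imwrite('pics/crop7.png',cv2.resize(c['image'][205:345,205:455,::-1],None,fx=3.2,fy=3.2,interpolation=cv2.INTER_CUBIC))
```

```text
t 11.45 p [ 0.5083 -0.2134  0.2069] yaw 1.496 w 0.0001 F [ 0.3 -0.5 -0.8] tilt [-0.     0.001 -1.   ]
```

View pics/both7.png

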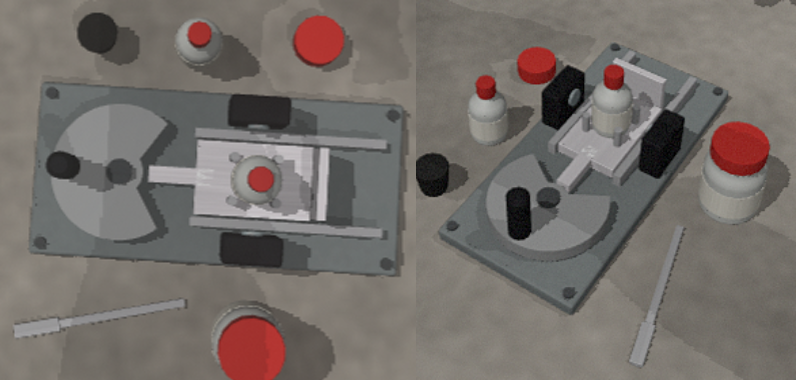

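View pics/crop7.png

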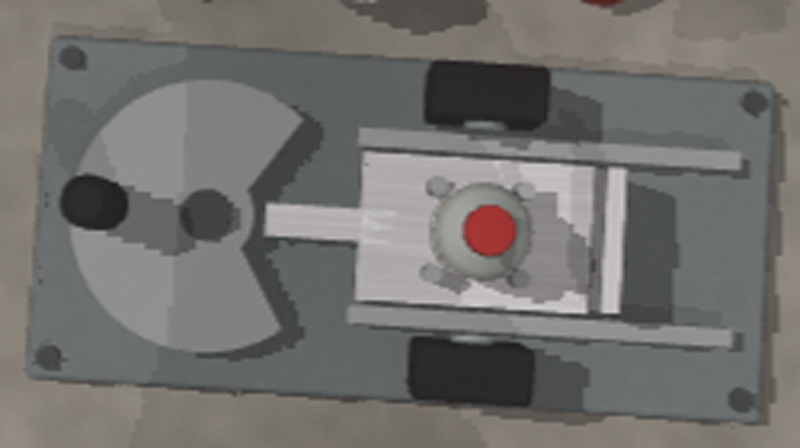

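The slide's nose moved from crop x=370 to 265, about 45 mm, and now sits in the cut-away. The bottle stands between its pins and the bystanders are unmoved. Handing in.

```bash
python3 -c "
from cell import env
print(env.job_done())"
```

```text
the job is handed in; nothing more can be done
None
```

The reader is set up and the job is handed in, at about 11.5 s of the 54 s allowed.

- **Cam:** I pushed the peg clockwise with the shut fingertips, from about 1.75 rad to the low point. The last measurement, from the cut-away edges in the top picture, gave about -0.03 rad.
- **Slide:** I then pushed it forward by its rear plate. It slid at 3–4 N, then stopped with the force rising to 14 N. The picture shows about 45 mm of travel, with the nose in the cut-away.
- **Other checks:** After I backed off and lifted clear, the last pictures showed the sample bottle still standing between its pins and the other items where they were. The wrist force was back near zero.

No check failed. The only disagreement is that the stop came about 4 mm farther along than I had worked out. I put that down to the fingertip thickness and plate position I had assumed, since the force and the picture agree.

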